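# Assemble a three-tier wooden serving stand

## Robot

A 6-joint arm with a two-finger parallel gripper is mounted at the origin on the work surface. World frame = base frame: x ahead of the robot, y to its left, z up, the work surface at z = 0. Lengths are in m, angles in rad, forces in N, time in s.
With the tool pointing down it reaches from about 0.35 to 0.85 m from the base axis. Payload 8.1 kg.
Tool frame: the origin (TCP) lies at the very end of the fingers, on their centre line; the grasp point (between the pads) lies 19 mm behind it (robot.grip_depth is the distance from the TCP to the grasp point, in m); z points along the fingers, y is the line along which they close (so a half turn about z gives the same grasp; the last joint's range is limited). The gripper opens to 85 mm and grips with 20 to 120 N. Pads are 22 mm wide; open, the fingers measure 114 mm over their backs; the gripper's body (76 mm by 85 mm) begins 54 mm behind the grasp point. The pads swing forward as they close: fully open they stand 13 mm farther back than shut.
Start: joints at [1.233, 0.13, 1.488, -0, 1.523, -0.085], TCP at [0.15, 0.581, 0.231] pointing down, gripper open.
Joint ranges: [-2.96, 2.96], [-0.89, 2.26], [0.02, 2.5], [-1.34, 4.48], [0, 2.73], [-2.66, 2.66]. Speed limits (rad/s): [2.39, 2.39, 2.79, 3.14, 3.14, 3.14].

## Interface

Orientations are given as a unit quaternion [x, y, z, w].
In Python, from plant import robot, gripper_open, grasp, kin, vision, job_done, telemetry gives the robot as it stands. Calls block until the motion is done:
- robot.move_ptp(position, orientation): joint-space move of the TCP to a pose.
- robot.line_to(position, rotation=None, velocity=0.15, guard=None): straight line of the TCP; rotation=None keeps the orientation; velocity is the mean speed in m/s. With guard (N) it stops when the force on the tool has changed by that much, and returns True; else False.
- robot.move_j(angles): joint-space move.
- gripper_open() and grasp(newtons=None): open the fingers fully, or close them until they stop; newtons is the grip in N (None keeps the last).
- robot.dwell(seconds).
- kin.ik(position, orientation): joint angles nearest the present ones, or None.
- vision.grab_frame(name): name is "scene" or "top" or "wrist"; returns the picture (420x560x3 uint8, red, green, blue); there is no depth.
- vision.camera_model(name): a dict with "fovy" (degrees; the focal length in pixels is half the picture's height over the tangent of half this angle, whatever the lens; pixels are square), "cx", "cy" (the principal point, pixels), "world_from_camera" (4x4, takes a point from camera to world coordinates). Camera axes: x right, y up, looking along -z (the intrinsics and any distortion apply to the point x, -y, -z); pixel columns grow to the right and rows downward; lengths in m; the calibration is good to about 2 mm. The wrist camera is an equidistant fisheye: a pixel r from the principal point sees the ray r / f radians off the axis. A picture is of the moment at which its call begins: read the wrist's pose just before it. camera_model takes no time and is no camera call; for the wrist camera it gives the pose at the moment of the call.
A pose or a line that the arm cannot do raises robot.IKError and nothing moves.
- job_done(): hands the job in; it is judged then, once.
Readings, each from a call of its own:
- telemetry.get_clock(): time.
- telemetry.get_qpos(): joint angles.
- telemetry.get_joint_velocities(): joint speeds.
- telemetry.get_joint_efforts(): joint torques, N m.
- telemetry.get_eef_pos(): TCP position.
- telemetry.get_tcp_rot(): TCP orientation.
- telemetry.get_ft_force(): force on the tool from outside, world axes, zero at the start.
- telemetry.get_wrist_torque(): the same for the moment, N m.
- telemetry.get_opening(): finger opening in m.
- telemetry.get_grasp_force(): force on a finger pad.
Only numpy, scipy, OpenCV 4.12 (cv2) and the standard library are available. Lean on these libraries where they do the work, as an engineer would, in place of code of your own. Each camera call takes 0.05 s, during which the arm holds its last target. There are 200 camera calls.

## Task

Put the serving stand together from the bottom up: the tall column into the socket of the square base dish, then the larger round dish over it, then the short column, and last the small dish with the knob, each joint pushed fully home and the finished stand left standing straight. Draw the columns straight up out of the drying board without dragging the board along. Leave the glue bottle and the little toy house as they are.

Things in the scene. Friction and masses are not known exactly. Their poses are not given: they have to be found in the camera images.
- base: Square base dish of pale wood, bowed sides, 190 mm across (226 mm over corners), loose on the bench, 0.9 kg; rim 32 mm high, four ribs to the corners. Central round hub, 48 mm diameter, 36 mm high, with an upright blind socket, 18 mm diameter, 28 mm deep, open on top; a column's shoulder seats on the hub's top. Origin: centre of the underside; z up.
- tall: Tall column of pale wood: cylinder, 34 mm diameter, 80 mm between flat shoulders, a tenon at each end (16 mm diameter, 20 mm long, last 11 mm tapering to a 6 mm nose). It starts upright in either of the drying board's two holes. Grasp it in its upper third: the top tenon rises between the fingers. 75 g. Origin: on the axis in the plane of the lower shoulder (noses at z -20 and +100 mm); z up.
- short: Short column of pale wood: as the tall one, 34 mm diameter with the same tenons, but 50 mm between the shoulders (upper nose at z +70 mm); grasp it no lower than its middle. It starts upright in the drying board's other hole. 45 g. Origin: on the axis in the plane of the lower shoulder; z up.
- medium: Larger round dish of pale wood, 150 mm diameter, rim 20 mm high, floor 8 mm thick, loose on the bench, 220 g. Central round hub to grasp it by, 39 mm diameter, top 52 mm above the underside. An 18 mm hole is bored right through hub and floor: one tenon enters from below, another from above. Origin: centre of the underside; z up.
- small: Small round dish of pale wood, 116 mm diameter, rim 18 mm high, floor 8 mm thick, loose on the bench, 150 g. Central solid round knob to grasp it by, 39 mm diameter, rounded top 50 mm above the underside. In the underside a blind socket, 18 mm diameter, 26 mm deep, takes a tenon. Origin: centre of the underside; z up.
- board: Drying board: loose plywood block, 160 mm (its x) by 76 mm, 34 mm high, 0.6 kg, with two close-fitting blind holes, 18 mm diameter, 26 mm deep, at x = -50 and +50 mm, in which the columns stand, shoulders on its top. A drawer knob, 26 mm diameter, 22 mm high, is fixed on its middle. Origin: centre of the underside; z up.
- glue: White plastic glue bottle with an orange cap, 56 mm diameter, 150 mm high, standing loose beyond the work. Origin: centre of the underside; z up. Not to be disturbed.
- house: Wooden toy house, 58 by 74 mm, 86 mm high, darker gabled roof and a chimney, standing loose beyond the work. Origin: centre of the underside; z up. Not to be disturbed.
There are look-alikes about, which are no part of the job. Leave any green look-alike of the tall alone.

How it is judged:
On the way, in this order (a step that is already met when the one before it is completed fails the run):
1. the tall column stands fully home in the base dish's socket, released (z of tall in the frame of base between 0.032 and 0.04 m and horizontal distance between tall and base below 0.005 m and angle between tall's own z axis and vertical below 0.06 rad and contact force between tall and the fingers below 0.2 N), for 0.2 s.
2. the larger round dish sits fully home on the tall column, released (z of medium in the frame of base between 0.112 and 0.12 m and horizontal distance between medium and base below 0.007 m and angle between medium's own z axis and vertical below 0.06 rad and contact force between medium and the fingers below 0.2 N), for 0.2 s.
3. the short column stands fully home in the larger dish's hub, released (z of short in the frame of base between 0.164 and 0.172 m and horizontal distance between short and base below 0.008 m and angle between short's own z axis and vertical below 0.06 rad and contact force between short and the fingers below 0.2 N), for 0.2 s.
At the end, for the whole second after the job is handed in: Stand complete, released and at rest: above the base dish's origin the tall column is at 36 mm, larger dish 116, short column 168, small dish 218 (each within 4 mm), axes within 5, 7, 8 and 10 mm of the base's centre, all upright within 0.06 rad (all of step 1 and all of step 2 and all of step 3 and z of small in the frame of base between 0.214 and 0.222 m and horizontal distance between small and base below 0.01 m and angle between small's own z axis and vertical below 0.06 rad and contact force between small and the fingers below 0.2 N and linear speed of each of tall, medium, short, small below 0.03 m/s and angular speed of each of tall, medium, short, small below 0.3 rad/s and angle between base's own z axis and vertical below 0.05 rad); the robot touches nothing.
It fails at once if the drying board is dragged or lifted by more than 40 mm or tipped (distance of board from where it was at the start of the episode above 0.04 m or angle between board's own z axis and vertical above 0.5 rad).
It fails at once if the glue bottle is shifted by more than 40 mm or knocked over (distance of glue from where it was at the start of the episode above 0.04 m or angle between glue's own z axis and vertical above 0.5 rad).
It fails at once if the toy house is shifted by more than 40 mm or knocked over (distance of house from where it was at the start of the episode above 0.04 m or angle between house's own z axis and vertical above 0.5 rad).
It also fails if it takes over 128 s, if anything falls off the work surface, if the arm or the gripper's body presses on something with over 40 N, if the wrist force passes 120 N, or if a joint passes its speed limit or range.

## Working session

There is one attempt and no reset: what is moved stays moved. The work goes in short steps, each a Python script; the robot and the scene stay as the last script left them, time stands still between calls to the robot, and variables do not carry over. Pictures are saved under pics/ and viewed, at most 14 in all, crops included, and the job is handed in when it is done.

```bash
ls; mkdir -p pics; python3 - <<'E'
from plant import *
import cv2
for n in("scene","top"):
    cv2.imwrite(f"pics/{n}0.png",cv2.cvtColor(vision.grab_frame(n),cv2.COLOR_RGB2BGR))
    print(n,vision.camera_model(n))
print(telemetry.get_clock(),telemetry.get_tcp_rot())
E
```

```text
pics
scene {'fovy': 50.02423211628022, 'cx': 289.598963454344, 'cy': 216.58568483194819, 'world_from_camera': array([[ 0.76536804, -0.32279067,  0.55679255,  1.15349086],
       [ 0.64322765,  0.41278895, -0.64487477, -0.68152935],
       [-0.02167825,  0.8517109 ,  0.52356336,  0.60028866],
       [ 0.        ,  0.        ,  0.        ,  1.        ]])}
top {'fovy': 55.41590911592907, 'cx': 278.8012653489039, 'cy': 212.15167311119382, 'world_from_camera': array([[-2.28170272e-02,  9.96608536e-01, -7.90620657e-02,
         4.80064991e-01],
       [-9.99739559e-01, -2.27806670e-02,  1.36193683e-03,
        -1.52228454e-02],
       [-4.43768722e-04,  7.90725501e-02,  9.96868765e-01,
         1.16286467e+00],
       [ 0.00000000e+00,  0.00000000e+00,  0.00000000e+00,
         1.00000000e+00]])}
0.1 [ 1.26071062e-01  9.92020900e-01 -7.65173035e-04 -1.86758988e-04]
```

View pics/scene0.png

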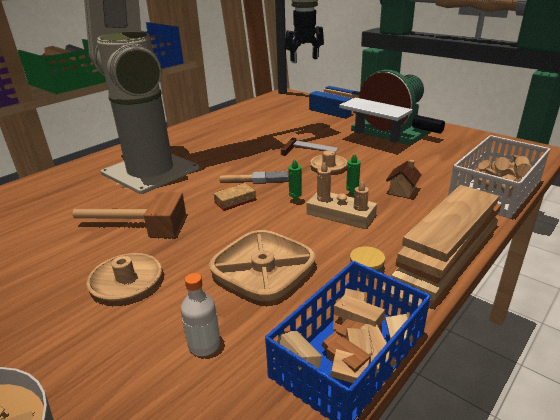

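View pics/top0.png

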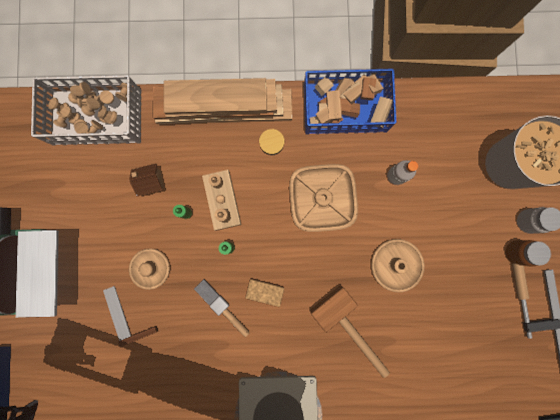

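Scene view: tall column at (324,185) at the left (low-x) end of the board, short at (361,198), green look-alikes at (295,180) and (354,173), base (263,262), medium dish (125,272), small dish (328,162), glue (200,320), house (404,178). In the top view: base (323,197), medium (400,265), small (149,268), board (222,200) with the tall at (222,214) and the short at (216,182).

```bash
cat > h.py <<'E'
from plant import *
import numpy as np, cv2
from scipy.spatial.transform import Rotation as R
def ray(m,u,v,fish=False):
    f=210/np.tan(np.radians(m["fovy"])/2); x,y=(u-m["cx"]),(v-m["cy"])
    if fish:
        r=np.hypot(x,y)+1e-9; t=r/f; d=np.array([x/r*np.sin(t),-y/r*np.sin(t),-np.cos(t)])
    else: d=np.array([x/f,-y/f,-1.])
    T=m["world_from_camera"]; return T[:3,3],T[:3,:3]@d
def plane(m,u,v,z,fish=False):
    o,d=ray(m,u,v,fish); return o+d*(z-o[2])/d[2]
def proj(m,p,fish=True):
    T=m["world_from_camera"]; c=T[:3,:3].T@(np.asarray(p)-T[:3,3]); f=210/np.tan(np.radians(m["fovy"])/2)
    x,y,z=c[0],-c[1],-c[2]
    s=f*(np.arctan2(np.hypot(x,y),z)/np.hypot(x,y) if fish else 1/z)
    return np.array([m["cx"]+s*x,m["cy"]+s*y])
def down(yaw):  # tool down, closing axis (tool y) at angle yaw from world y
    return (R.from_euler('z',yaw)*R.from_quat([0,1,0,0])).as_quat()
def save(n,a): cv2.imwrite(f"pics/{n}.png",cv2.cvtColor(a,cv2.COLOR_RGB2BGR))
E
python3 - <<'E'
from h import *
m=vision.camera_model("top")
for n,u,v,z in [("base",323,198,.036),("medium",400,265,.052),("small",147,268,.05),("tall",222,215,.134),("short",216,182,.104),("glue",412,166,.15),("house",147,180,.08),("g1",180,211,.13),("g2",225,248,.13)]:
    p=plane(m,u,v,z); print(n,p.round(3),np.hypot(*p[:2]).round(3))
w=vision.camera_model("wrist"); T=w["world_from_camera"]
print(w["fovy"],w["cx"],w["cy"],T, telemetry.get_eef_pos())
t=R.from_quat(telemetry.get_tcp_rot()); print("cam in tool",t.inv().apply(T[:3,3]-telemetry.get_eef_pos()), t.inv().apply(-T[:3,2]))
E
```

```text
base [ 0.607 -0.143  0.036] 0.623
medium [ 0.414 -0.348  0.052] 0.541
small [0.422 0.351 0.05 ] 0.549
tall [0.558 0.13  0.134] 0.573
short [0.649 0.149 0.104] 0.666
glue [ 0.671 -0.361  0.15 ] 0.762
house [0.662 0.342 0.08 ] 0.745
g1 [0.571 0.239 0.13 ] 0.619
g2 [0.473 0.124 0.13 ] 0.489
65.70646984690485 286.5169039269249 211.84809994548382 [[ 0.24951748 -0.92589954 -0.28363899  0.07870343]
 [ 0.96836825  0.23797187  0.07504878  0.59944429]
 [-0.00198953 -0.29339297  0.95598986  0.37293591]
 [ 0.          0.          0.          1.        ]] [0.1498827  0.58050316 0.23036273]
cam in tool [ 0.07367971  0.00031178 -0.14256076] [-2.93564483e-01 -2.20107080e-04  9.55939248e-01]
```

```bash
python3 - <<'E'
from h import *
import pickle
P={"small":(.422,.351,.05),"board":(.604,.14,.1),"base":(.607,-.143,.036),"medium":(.414,-.348,.052)}
out={};tiles=[]
for n,p in P.items():
    robot.move_ptp([p[0]-.03,p[1],.28],down(0)); robot.dwell(.3)
    m=vision.camera_model("wrist"); a=vision.grab_frame("wrist"); out[n]=(m,a)
    u,v=proj(m,p); u0=int(np.clip(u-200,0,160)); v0=int(np.clip(v-150,0,120)); print(n,u,v,"crop",u0,v0)
    tiles.append(a[v0:v0+300,u0:u0+400])
save("w1",np.vstack([np.hstack(tiles[:2]),np.hstack(tiles[2:])]))
pickle.dump(out,open("w1.pkl","wb")); print(telemetry.get_clock())
E
```

```text
small 286.09033596409245 203.6982254988219 crop 86 53
board 285.4769386517095 216.30428943913347 crop 85 66
base 285.6572908372838 199.95194289215138 crop 85 49
medium 286.0086051302117 203.15863889725978 crop 86 53
6.0333
```

View pics/w1.png

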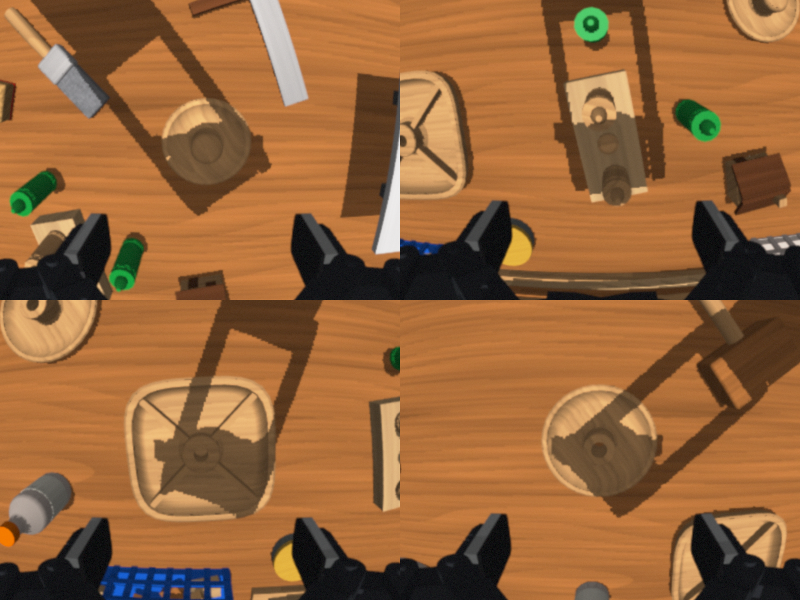

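The wrist tiles show: the small dish at tile (207,145); the board with the tall nose near (600,115) and the short nose near (617,180); the base hub at (200,455); and the medium bore at (600,450). The robot's shadow lies across all of them.

```bash
python3 - <<'E'
from h import *
import pickle
D=pickle.load(open("w1.pkl","rb"))
big=[]
for n,z,r in [("small",.018,.058),("medium",.020,.075),("base",.032,.095)]:
    m,a=D[n]; f=a.astype(float)+1; q=f[...,2]/f[...,0]
    u,v=proj(m,{"small":(.422,.351,.05),"base":(.607,-.143,.036),"medium":(.414,-.348,.052)}[n]); 
    ub,vb=int(u),int(v)
    print(n,"dish q",np.median(q[vb-15:vb+15,ub-15:ub+15]).round(2),"bench q",np.median(q[100:130,200:230]).round(2))
    mask=(q>.5*(np.median(q[vb-15:vb+15,ub-15:ub+15])+np.median(q[100:130,230:260]))).astype(np.uint8)*255
    mask=cv2.morphologyEx(cv2.medianBlur(mask,5),cv2.MORPH_CLOSE,np.ones((7,7)))
    mask=cv2.morphologyEx(mask,cv2.MORPH_OPEN,np.ones((9,9)))
    cs,_=cv2.findContours(mask,cv2.RETR_EXTERNAL,cv2.CHAIN_APPROX_NONE)
    c=[c for c in cs if cv2.pointPolygonTest(c,(float(u),float(v)),False)>=0][0][:,0]
    w=np.array([plane(m,x,y,z,True)[:2] for x,y in c],np.float32)
    (cx,cy),(d1,d2),an=cv2.fitEllipse(w); mr=cv2.minAreaRect(w)
    print(n,"ellipse",round(cx,4),round(cy,4),round(d1,4),round(d2,4),"rect",np.round(mr[0],4),np.round(mr[1],4),round(mr[2],1))
    b=np.ascontiguousarray(a); cv2.drawContours(b,[c[:,None]],-1,(255,0,0),1); big.append((b,u,v))
m,a=D["board"]; u,v=proj(m,(.604,.14,.1)); big.append((a,u,v))
t=[]
for b,u,v in big:
    u0,v0=int(u)-66,int(v)-(50 if b is not a else 60); print("crop",u0,v0); t.append(cv2.resize(np.clip(b[v0:v0+100,u0:u0+133]*1.5,0,255).astype(np.uint8),(399,300),interpolation=cv2.INTER_CUBIC))
save("w2",np.vstack([np.hstack(t[:2]),np.hstack(t[2:])]))
E
```

```text
small dish q 0.5 bench q 0.33
small ellipse 0.42 0.3585 0.1143 0.1147 rect [0.4199 0.3586] [0.1144 0.1143] 0.1
medium dish q 0.5 bench q 0.33
medium ellipse 0.413 -0.3494 0.1479 0.1484 rect [ 0.4132 -0.3495] [0.1475 0.148 ] 0.1
base dish q 0.5 bench q 0.33
base ellipse 0.6104 -0.1432 0.2046 0.205 rect [ 0.6106 -0.1433] [0.1895 0.1885] 3.2
crop 220 153
crop 220 153
crop 219 149
crop 219 156
```

View pics/w2.png

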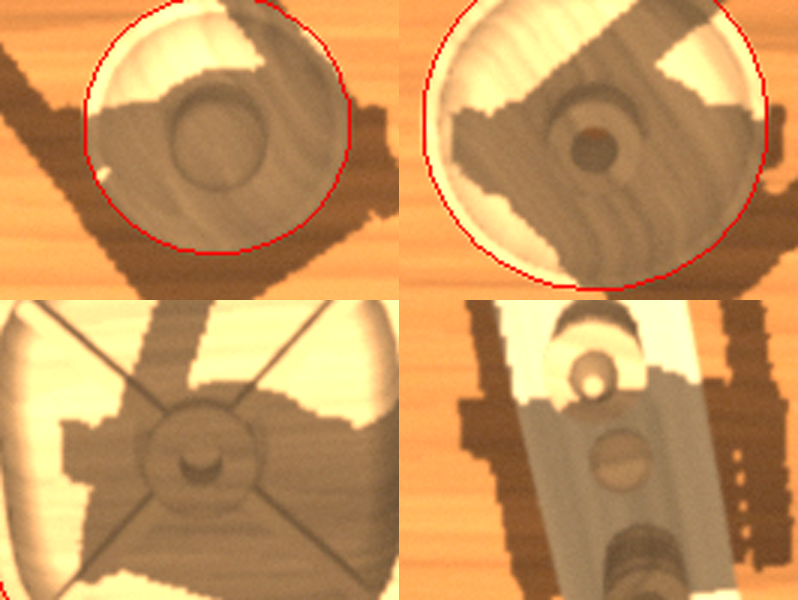

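The contour fits are good: diameters came out at 114/116, 148/150 and 189/190 mm. In the crop, the tall's nose is near (592,383), the board knob at (620,460), the medium bore at (595,150), the base socket at (201,460) and the small knob at (217,140). Next I'll cross-check these hub centres and get the column positions from a closer view.

```bash
python3 - <<'E'
from h import *
import pickle
D=pickle.load(open("w1.pkl","rb"))
for n,key,x,y,u0,v0,z in [("small knob","small",217,140,220,153,.045),("bore","medium",196,150,220,153,.052),("socket","base",201,160,219,149,.036),("nose","board",193,84,219,156,.134),("shoulder","board",197,66,219,156,.114),("bknob","board",221,160,219,156,.056)]:
    print(n,plane(D[key][0],u0+x/3,v0+y/3,z,True).round(4))
robot.move_ptp([.64,.135,.31],down(0)); robot.dwell(.3)
m=vision.camera_model("wrist"); a=vision.grab_frame("wrist"); pickle.dump((m,a),open("w2.pkl","wb"))
u,v=proj(m,(.60,.14,.1)); u0,v0=int(u)-80,int(v)-75; print("crop",u0,v0)
t=cv2.resize(np.clip(a[v0:v0+150,u0:u0+160]*1.0,0,255).astype(np.uint8),(640,600),interpolation=cv2.INTER_CUBIC); save("w3",t)
E
```

```text
small knob [0.4184 0.3585 0.045 ]
bore [ 0.4138 -0.3488  0.052 ]
socket [ 0.61   -0.1426  0.036 ]
nose [0.5623 0.1381 0.134 ]
shoulder [0.5606 0.1392 0.114 ]
bknob [0.6095 0.1483 0.056 ]
crop 211 70
```

View pics/w3.png

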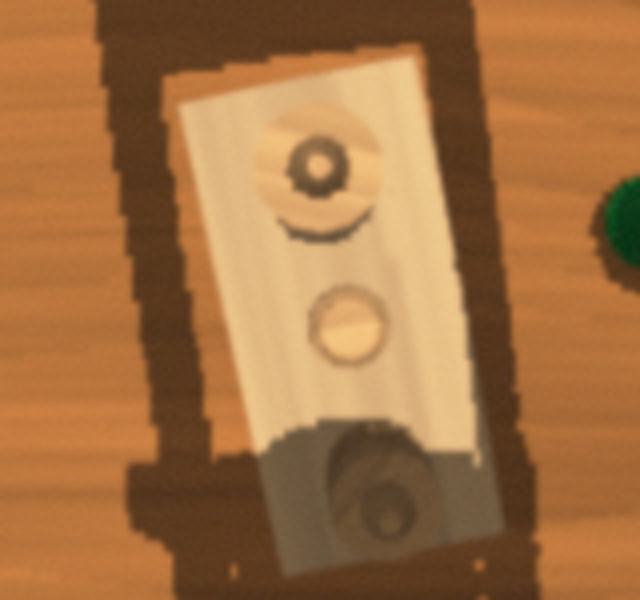

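The enlarged crop shows the pale tall column with its nose at (319,164) and the knob at (348,326). The short column's nose is at (388,519), and its shorter shaft can be seen. Both columns are pale and stand in the board; the green look-alike at the right edge is not wanted.

```bash
python3 - <<'E'
from h import *
import pickle
m,a=pickle.load(open("w2.pkl","rb"))
f=lambda x,y,z:plane(m,211+x/4-.4,70+y/4-.4,z,True)[:2].round(4)
print("nose",f(319,164,.134),"shoulder",f(319,166,.114),"knob",f(348,326,.056),"snose",f(388,519,.104),"sshould",f(388,507,.084))
c=np.array([f(x,y,.034) for x,y in [(180,103),(417,57),(505,530),(286,577)]]);print(c,c.mean(0),[np.linalg.norm(c[i]-c[i-1]).round(3) for i in range(4)])
d=c[2]+c[3]-c[0]-c[1];d/=np.hypot(*d);print("axis",d,np.arctan2(d[1],d[0]),c.mean(0)-.05*d,c.mean(0)+.05*d)
E
```

```text
nose [0.5621 0.138 ] shoulder [0.5624 0.1383] knob [0.6107 0.1478] snose [0.659  0.1577] sshould [0.6606 0.159 ]
[[0.5407 0.0952]
 [0.5258 0.1701]
 [0.6813 0.202 ]
 [0.6978 0.1283]] [0.6114 0.1489] [np.float64(0.161), np.float64(0.076), np.float64(0.159), np.float64(0.076)]
axis [0.97905852 0.20357903] 0.205012120179227 [0.56244707 0.13872105] [0.66035293 0.15907895]
```

The column positions agree with the board geometry: the board measures 160 x 76 mm and the hole spacing checks out. Tall first.

```bash
cat >> h.py <<'E'
q=lambda s:print(s,"t",round(telemetry.get_clock(),1),"tcp",np.round(telemetry.get_eef_pos(),4),"F",np.round(telemetry.get_ft_force(),1),"open",round(float(telemetry.get_opening()),4),"grip",telemetry.get_grasp_force())
def pick(xy,z,yaw,up,N=40,over=.06):
    gripper_open(); robot.move_ptp([*xy,max(z+over,.2)],down(yaw)); robot.line_to([*xy,z]); grasp(N); robot.dwell(.2); q("gripped")
    robot.line_to([*xy,z+.03],velocity=.06); robot.line_to([*xy,up],velocity=.2); q("lifted")
def place(xy,z,yaw,high,near,guard=15):
    robot.move_ptp([*xy,high],down(yaw)); robot.line_to([*xy,near],velocity=.15); robot.dwell(.2); q("above")
    print("guard",robot.line_to([*xy,z-.004],velocity=.03,guard=guard)); q("down")
def shot(n): 
    m=vision.camera_model("wrist"); a=vision.grab_frame("wrist"); save(n,a); return m,a
E
python3 - <<'E'
from h import *
pick((.5624,.1384),.079,.205,.26)
place((.6105,-.1431),.081,.205,.26,.125)
shot("p1")
E
```

```text
gripped t 10.9 tcp [0.5629 0.1385 0.0797] F [-0.3  0.5  6.1] open 0.0329 grip 39.71210718154907
lifted t 12.4 tcp [0.5617 0.1383 0.2582] F [-0.8  0.4 -0.8] open 0.0329 grip 39.75823938846588
above t 14.8 tcp [ 0.6113 -0.1433  0.1263] F [ 0.1  0.1 -1.1] open 0.0328 grip 39.76159393787384
guard True
down t 16.1 tcp [ 0.6108 -0.143   0.0817] F [-0.3  0.4  5. ] open 0.0327 grip 40.37088453769684
```

```bash
python3 - <<'E'
from h import *
x,y,z=telemetry.get_eef_pos()
robot.line_to([x,y,z-.001],velocity=.02); q("press")
gripper_open(); robot.dwell(.3); robot.line_to([x,y,.24],velocity=.2); q("up")
robot.move_ptp([.6105+.03,-.143,.30],down(.205)); robot.dwell(.2)
import pickle
r=shot("p2"); pickle.dump(r,open("p2.pkl","wb")); print(proj(r[0],(.6105,-.1431,.116)))
E
```

```text
press t 16.4 tcp [ 0.6113 -0.1431  0.0817] F [-2.1  1.2  6.4] open 0.0329 grip 40.39375305175781
up t 18.2 tcp [ 0.6101 -0.1428  0.2383] F [-0.2  0.2 -1. ] open 0.0853 grip 0.0
[291.9926264  160.89520493]
```

View pics/p2.png

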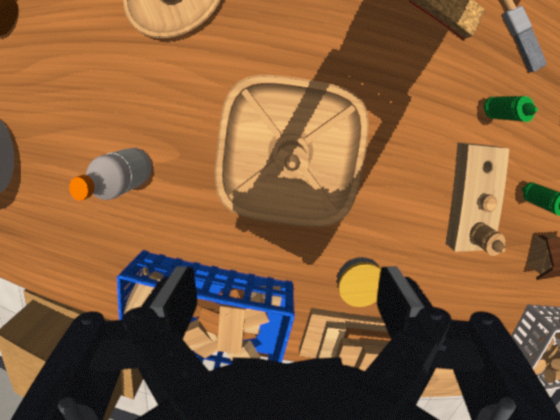

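The tall stands at the base's centre, with its nose at (292,162) against the expected (292,161), and the board hasn't visibly moved. Next I'll re-measure the axis and fit the larger dish.

```bash
python3 - <<'E'
from h import *
import pickle
m,a=pickle.load(open("p2.pkl","rb")); print("nose",plane(m,292,162,.136,True))
xy=(.6108,-.143)
pick((.4132,-.3492),.021,0,.28)
place(xy,.137,0,.28,.165)
print("dz",telemetry.get_eef_pos()[2]-.137)
E
```

```text
nose [ 0.60890022 -0.14379682  0.136     ]
gripped t 22.3 tcp [ 0.4136 -0.3496  0.0217] F [-0.9  0.5  5.5] open 0.0377 grip 40.65322168171406
lifted t 24.3 tcp [ 0.4127 -0.3487  0.2783] F [-0.6  0.5 -2.3] open 0.0378 grip 40.301126539707184
above t 26.5 tcp [ 0.6116 -0.1433  0.1665] F [ 0.5 -1.1 -2.4] open 0.0375 grip 40.31012088060379
guard True
down t 27.3 tcp [ 0.6108 -0.143   0.1377] F [-1.3  0.   5.2] open 0.0379 grip 41.01953487843275
dz 0.0007265441193557431
```

```bash
python3 - <<'E'
from h import *
import pickle
x,y,z=telemetry.get_eef_pos()
gripper_open(); robot.dwell(.3); robot.line_to([x,y,.27],velocity=.2); q("up")
robot.move_ptp([.6105+.04,-.143,.36],down(0)); robot.dwell(.2); r=shot("p3"); pickle.dump(r,open("p3.pkl","wb"))
robot.move_ptp([.62,.12,.30],down(0)); robot.dwell(.2); r2=shot("p4"); pickle.dump(r2,open("p4.pkl","wb"))
c=lambda a,m,p:(lambda uv:(a[int(uv[1])-75:int(uv[1])+75,int(uv[0])-100:int(uv[0])+100],uv-[100,75]))(proj(m,p))
A,o1=c(r[1],r[0],(.6108,-.143,.16)); B,o2=c(r2[1],r2[0],(.64,.15,.06)); print(o1,o2)
save("p34",cv2.resize(np.hstack([A,B]),(800,300),interpolation=cv2.INTER_CUBIC))
E
```

```text
up t 29.0 tcp [ 0.6103 -0.1428  0.2684] F [ 0.3  0.1 -0.3] open 0.0854 grip 0.0
[186.18243115  74.08404467] [212.58849371 117.36814365]
```

View pics/p34.png

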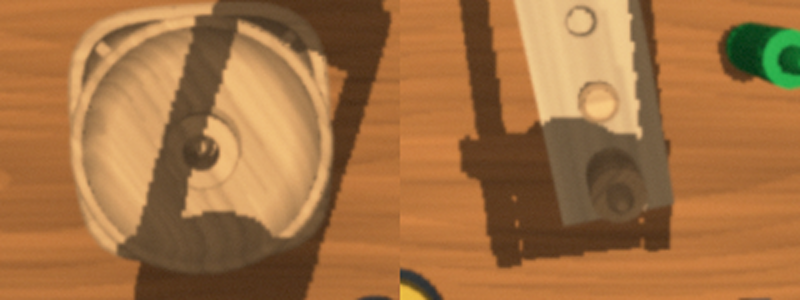

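The larger dish sits concentric on the base, its bore at (201,150) in the left half as expected. In the right half, the emptied hole is at (581,20), the knob at (600,101) and the short's nose at (618,195).

```bash
python3 - <<'E'
from h import *
import pickle
m,a=pickle.load(open("p4.pkl","rb")); m3=pickle.load(open("p3.pkl","rb"))[0]
n=plane(m,212.3+109,117.1+97.5,.104,True); k=plane(m,212.3+100,117.1+50.5,.056,True); h=plane(m,212.3+90.5,117.1+10,.034,True)
b=plane(m3,186+100.3,74+75,.168,True); print(n,k,h,"bore",b)
s=(n[:2]*.5+np.array([.66,.1585])*.5); print(s); assert np.hypot(*(s-[.66,.1585]))<.004
pick(s,.051,.205,.30)
place((.6105,-.1430),.185,.205,.30,.225)   # short origin = TCP-.017 
E
```

```text
[0.65436542 0.15653839 0.104     ] [0.61020849 0.14945253 0.056     ] [0.56231403 0.13873161 0.034     ] bore [ 0.60990671 -0.14287834  0.168     ]
[0.65718271 0.15751919]
gripped t 33.6 tcp [0.6576 0.1576 0.0516] F [-1.1  0.6  5.2] open 0.033 grip 39.792011976242065
lifted t 35.5 tcp [0.6565 0.1574 0.298 ] F [ 0.4 -0.1 -0.2] open 0.033 grip 39.797510504722595
above t 37.5 tcp [ 0.6114 -0.1432  0.2268] F [ 1.1 -1.5 -0.5] open 0.0333 grip 39.80078101158142
guard True
down t 38.7 tcp [ 0.6105 -0.1431  0.1858] F [-1.3 -0.4  5.9] open 0.0331 grip 40.214497447013855
```

```bash
python3 - <<'E'
from h import *
x,y,z=telemetry.get_eef_pos()
gripper_open(); robot.dwell(.3); robot.line_to([x,y,.31],velocity=.2); q("up")
robot.move_ptp([.6105+.05,-.143,.40],down(0)); robot.dwell(.2); m,a=shot("p5")
u,v=proj(m,(.6105,-.143,.238)); print(u,v); u,v=int(u),int(v)
save("p5c",cv2.resize(a[v-75:v+75,u-100:u+100],(600,450),interpolation=cv2.INTER_CUBIC))
E
```

```text
up t 40.4 tcp [ 0.6101 -0.143   0.3085] F [ 0.1 -0.  -1.4] open 0.0857 grip 0.0
286.2953023874187 141.97827284371823
```

View pics/p5c.png

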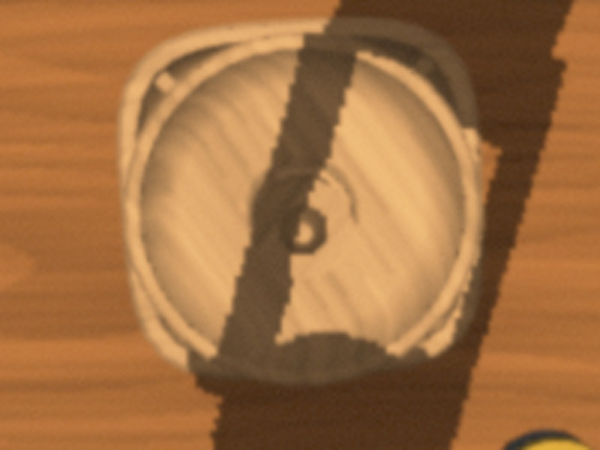

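The short column stands upright in the hub, its nose at (303,230) against the expected (300,225). Next is the small dish.

```bash
python3 - <<'E'
from h import *
pick((.4197,.3585),.019,0,.33)
place((.6102,-.1430),.237,0,.33,.272)
E
```

```text
gripped t 45.5 tcp [0.4201 0.3587 0.0196] F [-1.3 -1.   5.3] open 0.0372 grip 40.41072243824601
lifted t 47.7 tcp [0.4193 0.3582 0.3284] F [-0.4  0.6 -1.1] open 0.0375 grip 40.17279342748225
above t 50.4 tcp [ 0.611  -0.1431  0.2739] F [ 0.1 -0.4 -1.2] open 0.0375 grip 40.223975870758295
guard True
down t 51.5 tcp [ 0.6106 -0.143   0.2376] F [-0.4  0.4  5.5] open 0.0373 grip 40.740474136546254
```

Height works out to 0.218 m, so it's home. Release, retreat, and check.

```bash
python3 - <<'E'
from h import *
x,y,z=telemetry.get_eef_pos()
gripper_open(); robot.dwell(.3); robot.line_to([x,y,.36],velocity=.15); q("up")
robot.move_ptp([.45,.3,.36],down(0)); robot.dwell(.5); a=vision.grab_frame("scene"); save("f",a[120:330,180:400].repeat(2,0).repeat(2,1)); q("end")
E
```

```text
up t 53.3 tcp [ 0.6103 -0.1429  0.3586] F [ 0.9 -0.1 -0.8] open 0.0858 grip 0.0
end t 55.5 tcp [0.4501 0.2999 0.36  ] F [-0.2 -0.9 -0.3] open 0.0857 grip 0.0
```

View pics/f.png

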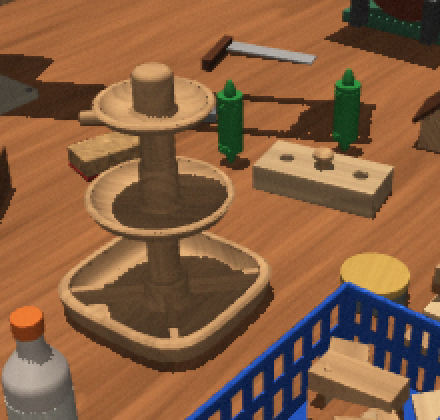

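The complete stand is visible. From the base to the knob it drifts left from (166,300) to (153,70), so I'll check that against the projection of a true vertical before handing in.

```bash
python3 - <<'E'
from h import *
m=vision.camera_model("scene")
for z in (.032,.136,.236,.268): print(z,(proj(m,(.6105,-.143,z),False)-[180,120])*2)
E
```

```text
0.032 [165.14603523 275.33196153]
0.136 [159.57566041 191.02183814]
0.236 [153.53877296  99.6508365 ]
0.268 [151.44486472  67.95859525]
```

The vertical projection matches what I measured (165→160→153.5→151.5), so the stand is straight.

```bash
python3 -c "from plant import *; print(job_done())"
```

```text
the job is handed in; nothing more can be done
None
```

The stand is assembled in order, each joint pushed home and the whole standing straight. I handed it in at about 55 s of the 128 s allowed; the hand-in returned no verdict.

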